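# Seat the half-plugged battery charger and switch its socket on

## Task

The black battery charger with the two cells has been pushed only part of the way into its socket on the power strip. Without gripping anything, press it gently down with the fingertips until it is fully home, and only then press the rocker switch in front of that same socket to on. Do not touch the white USB adapter, leave the other switches and the things lying round the strip as they are, and move the hand clear.

Things in the scene. Friction and masses are not known exactly. Their poses are not given: they have to be found in the camera images.
- power_strip: Aluminium power strip screwed flat to the table: 80 mm wide (x), 318 mm long (y) with its ears, 42 mm high. Origin: centre of its underside; y along the row, z up; all rockers are on its -x side, toward the robot. It holds four equal grey modules, 66 mm apart along y, in an order that changes; each has a round socket (axis at x = +14 mm) and a rocker switch (hinge at x = -20.5 mm).
- socket_charger: Grey module that carries the charger, 73 mm (x) by 64 mm (y), its top face 42 mm above the table, axes parallel to the strip's. Origin: centre of its underside, 4 mm above the table. Its socket's axis is at x = +14 mm, its rocker's hinge at x = -20.5 mm, both at y = 0. Fixed in the strip.
- charger_top (a point): Middle of the flat pad on top of the charger, on the socket's axis: press here, straight down. The pad is 26 mm (x) by 52 mm (y). Fully home, this point is 68.6 mm above the table. The charger is black, 82 (x) by 52 (y) by 26 mm high; from the pad's middle it reaches 69 mm to +x, over the strip's back edge, with two white AA-size cells in open bays 1.6 mm lower than the pad.
- charger (a joint): How far the charger still stands out of its socket, in m: 0 = fully home; starts between 0.005 and 0.008. It slides straight up and down and comes out if lifted. The socket's grip holds it where it is left; pushing it in takes about 7 N, then it meets a hard stop. More than 45 N would damage it.
- switch_charger_tip (a point): Point on top of the rocker of the charger's socket, 12 mm in front (-x) of its hinge, on its middle line: press here, straight down. Off, it stands 49.5 mm above the table; on, 44.8 mm. The rocker is black, 26 mm (x) by 19 mm (y), the next one 66 mm away.
- switch_charger (a joint): Rocker of the charger's socket, hinged along y: 0 rad = off (the end toward the robot is up, the other end level), 0.40 rad = on (the end toward the robot level, the other end up). Starts off. Pressing the raised end down some 3 mm with about 3 N carries it past the middle; a spring snaps it on and holds it. More than 30 N would damage it.
- switch_adapter (a joint): Rocker of the socket with the white USB adapter; same shape and values; starts on (0.40) and stays on.
- switch_spare1 (a joint): Rocker of an empty socket; same shape and values; starts off (0) and stays off.
- switch_spare2 (a joint): Rocker of the other empty socket; same shape and values; starts off (0) and stays off.
- usb_adapter: Small white USB adapter, 34 (x) by 40 (y) by 32 mm, fully plugged into another socket; top 74.6 mm above the table. Origin: middle of its underside, on its socket's axis. Not to be touched.
- eraser: Eraser, 20 x 42 x 12 mm, lying in front of the strip; origin at the centre of its underside. Loose, to be left alone.
- marker: Marker pen, 135 mm long, 17 mm thick, lying in front of the strip; origin at the centre of its underside. Loose, to be left alone.
- offcut: Small wooden offcut, 24 x 24 x 18 mm, behind the strip; origin at the centre of its underside. Loose, to be left alone.
- masking_tape: Roll of masking tape lying flat, 104 mm across and 25 mm high, beyond the +y end of the strip; origin at the centre of its underside. Loose, to be left alone.
Not all that is in view belongs to the job. What is shaped like the socket_charger but green is not meant. What is shaped like the part that bears switch_spare2 but green is not meant.

How it is judged:
On the way, in this order (a step that is already met when the one before it is completed fails the run):
1. the charger is pressed fully home while its switch is still off (value of joint charger below 0.0015 m and value of joint switch_charger below 0.1 rad), for 0.2 s.
2. the switch of the charger's socket is snapped to on (value of joint switch_charger above 0.33 rad and value of joint charger below 0.0015 m), for 0.2 s.
At the end, for the whole second after the job is handed in: The charger is home in its socket (less than 1.5 mm out), its rocker is on (above 0.33 of 0.40 rad), the adapter's rocker is still on and the two spare rockers still off, and the eraser, marker, offcut and tape roll lie at rest within 15 mm of where they were (all of step 2 and value of joint switch_adapter above 0.33 rad and value of joint each of switch_spare1, switch_spare2 below 0.07 rad and distance of each of eraser, marker, offcut, masking_tape from where it was at the start of the episode below 0.015 m and linear speed of each of eraser, marker, offcut, masking_tape below 0.02 m/s); the robot touches nothing.
It fails at once if the charger is pulled or lifted out of its socket instead of pressed in (value of joint charger above 0.011 m).
It fails at once if the socket is switched on before the charger is home (value of joint switch_charger above 0.2 rad and value of joint charger above 0.002 m).
It fails at once if another socket's switch is flipped, or the USB adapter is touched (value of joint switch_adapter below 0.2 rad or value of joint any of switch_spare1, switch_spare2 above 0.2 rad or contact force between the arm and usb_adapter above 1 N).
It fails at once if the charger is pressed with more than 45 N or its rocker with more than 30 N (contact force between the arm and charger above 45 N or contact force between the arm and switch_charger above 30 N).
It fails at once if a thing beside the strip is knocked away by more than 15 mm (distance of any of eraser, marker, offcut, masking_tape from where it was at the start of the episode above 0.015 m).
It also fails if it takes over 35 s, if anything falls off the work surface, if the arm or the gripper's body presses on something with over 40 N, if the wrist force passes 120 N, or if a joint passes its speed limit or range.

## Robot

A 7-joint arm with a two-finger parallel gripper is mounted at the origin on a cart in front of the work surface, level with it; the furniture and walls round the work are solid. World frame = base frame: x ahead of the robot, y to its left, z up, the work surface at z = 0. Lengths are in m, angles in rad, forces in N, time in s.
With the tool pointing down it reaches from about 0.4 to 0.85 m from the base axis. Payload 10.4 kg.
Tool frame: the origin (TCP) lies at the very end of the fingers, on their centre line; the grasp point (between the pads) lies manip.hold_point_z behind it (manip.hold_point_z is the distance from the TCP to the grasp point, in m); z points along the fingers, y is the direction in which the jaws open and shut (so a half turn about z gives the same grasp; the last joint's range is limited). The gripper opens to 85 mm and grips with 20 to 120 N. Pads are 22 mm wide; open, the fingers measure 114 mm over their backs; the gripper's body (76 mm by 85 mm) begins 54 mm behind the grasp point. The pads swing forward as they close: fully open they stand 13 mm farther back than shut.
Start: joints at [1.095, 0.332, -0.065, 1.46, 0.022, 1.35, -0.088], TCP at [0.273, -0.562, 0.231] pointing down, gripper open.
Joint ranges: [-2.6, 2.6], [-0.5, 2.12], [-1.47, 1.34], [0.16, 2.42], [-1.27, 4.41], [0.06, 2.06], [-2.6, 2.6]. Speed limits (rad/s): [2.22, 2.22, 2.79, 2.79, 3.14, 3.14, 3.14].

## Interface

Orientations are given as a unit quaternion [x, y, z, w].
In Python, from workcell import manip gives the robot as it stands.
- The arm moves only by the tool jog_arm, never from a script. Its arguments are lists of equal length, an entry for each row: "translation": the shift along the world's x, y, z in mm, a list of three; "turn": the turn about the world's z in degrees. In form: {"translation": [[x, y, z], ...], "turn": [turn, ...]}. A call has 1 to 12 rows; each row is the pose to reach, as a shift and turn from the pose measured when the call began; what a row does not reach only later rows make up. A row lasts 1/12 s, in which the tool goes at most 41.7 mm and 7.16 degrees, less where a joint would pass 70% of its speed; a pose out of reach is approached as far as the arm can. A call with a gripper value outside its range is refused whole. "grip" is the finger opening in mm, from 0 to 85.4, set as the call begins (left out, the last holds). The fingers move at their own pace and stop on an object; "grip_force" is the grip in N (left out, the last holds). Time passes only in rows, so rows that repeat a pose let the fingers close. It gives the time, the measured TCP pose, the force and the opening at its end, in the units of the state.
- manip.get_obs(): the state, without advancing time (a new reading comes with each control period).
- manip.camera(name): name is "scene" or "top"; returns a dict with "frame" (480x640x3 uint8, red, green, blue), "mtx" (3x3 intrinsics, pixels), "k1" (the pictures are not rectified: a ray, as slopes to the right and down, at radius r is drawn at 1 + k1 r^2 times it, then the intrinsics apply), "pose" (4x4, takes a point from camera to world coordinates). Camera axes: x right, y down, z forward; pixel columns grow to the right and rows downward; lengths in m; the calibration is good to about 2 mm. A picture is of the moment at which its call begins. There is no depth.
- manip.hand_in(): hands the job in, once; it reports no verdict.
Trained networks look in a picture, given as the dict that the camera call returned (one of the last four; its "shot" number tells which), for a name from the list of things; names that differ only in an ending like _2 or _b are one class to them, and where a whole thing is asked for, a point or a joint stands for the part that bears it (a point fixed in the world has none). Each returns a list of dicts, best first, with "confidence" (0 to 1); they miss things now and then, are a little off and sometimes report something else, mostly with a low value. They report only what shows in the picture. A call takes as long as a camera call. They do not tell look-alikes from the thing itself.
- manip.outline_of(picture, label): "mask" (480x640 bool, what is visible of it) and "extent" ([left, top, right, bottom] in pixels, round what is visible of it).
- manip.pinpoint(picture, label): "at" ([column, row] in pixels: a listed point, or the origin of a listed thing).
The state is a dict: "clock": time; "joint_pos": joint angles; "joint_velocities": joint speeds; "tau": joint torques, N m; "position": TCP position; "ee_rot": TCP orientation; "ft_force": force on the tool from outside, world axes, zero at the start; "torque": the same for the moment, N m; "grip_width": opening from 0.0 (shut) to 1.0 (fully open).
Only numpy, scipy, OpenCV 4.12 (cv2) and the standard library are available. Lean on these libraries where they do the work, as an engineer would, in place of code of your own. Each camera call takes 0.05 s, during which the arm holds its last target. There are 200 camera calls.

## Working session

There is one attempt and no reset: what is moved stays moved. The work goes in short steps, Python scripts to look and compute and a tool call to move; the robot and the scene stay as the last step left them, time stands still between calls to the robot, and variables do not carry over. Pictures are saved under pics/ and viewed, about 8 in all and at most 12, crops included, and the job is handed in when it is done.

Besides the shell and the picture viewer there is one more tool, called as name([rows], argument=value, ...), one row to a line, values as JSON. jog_arm: Moves the arm, as the interface text tells. Its arguments: {"type":"object","properties":{"translation":{"type":"array"},"turn":{"type":"array"},"grip":{"type":"number"},"grip_force":{"type":"number"}},"required":["translation","turn"]}

```bash
mkdir -p pics; cat > h.py <<'E'
import numpy as np, cv2
from workcell import manip
def ray(p,px):
    K=p["mtx"];k=p["k1"]
    d=np.array([(px[0]-K[0][2])/K[0][0],(px[1]-K[1][2])/K[1][1]]);u=d.copy()
    for _ in range(20): u=d/(1+k*(u@u))
    T=np.array(p["pose"]);return T[:3,3],T[:3,:3]@np.array([u[0],u[1],1])
def at_z(p,px,z):
    o,d=ray(p,px);return o+d*(z-o[2])/d[2]
def proj(p,X):
    T=np.array(p["pose"]);c=T[:3,:3].T@(np.array(X)-T[:3,3]);u=c[:2]/c[2];u=u*(1+p["k1"]*(u@u))
    K=p["mtx"];return np.array([K[0][0]*u[0]+K[0][2],K[1][1]*u[1]+K[1][2]])
def tri(a,pa,b,pb):
    o1,d1=ray(a,pa);o2,d2=ray(b,pb)
    s=np.linalg.lstsq(np.c_[d1,-d2],o2-o1,rcond=None)[0]
    return (o1+d1*s[0]+o2+d2*s[1])/2,np.linalg.norm(o1+d1*s[0]-o2-d2*s[1])
E
python3 - <<'E'
from h import *
print(manip.get_obs(), manip.hold_point_z)
for n in("scene","top"):
    p=manip.camera(n);cv2.imwrite(f"pics/{n}0.png",p["frame"][:,:,::-1])
    print(n,np.round(p["pose"],3).tolist(),p["k1"])
    for l,z in(("charger_top",.075),("switch_charger_tip",.0495),("socket_charger",.004),("power_strip",0),("usb_adapter",.0426),("switch_adapter",.045),("switch_spare1",.045)):
        try:
            for r in manip.pinpoint(p,l)[:4]: print(l,np.round(r["at"],1),round(r["confidence"],2),np.round(at_z(p,r["at"],z),4))
        except Exception as e: print(l,e)
E
```

```text
{'clock': 0.0, 'joint_pos': array([ 1.09537247,  0.33285692, -0.06468525,  1.46091867,  0.02158149,
        1.34990181, -0.08852952]), 'joint_velocities': array([-0.00218126,  0.00038309, -0.00075869, -0.00117471,  0.00104006,
        0.00020294, -0.00085676]), 'tau': array([ 8.49267853e-04, -6.25449228e+01,  5.04323957e-02, -3.91608310e+01,
        1.64405216e-02,  9.75245086e-03,  8.44365815e-06]), 'position': array([ 0.27327454, -0.56168351,  0.23053604]), 'ee_rot': array([ 9.74480923e-01,  2.24469257e-01, -1.80811532e-04, -6.71173529e-04]), 'ft_force': array([-0.05477822, -0.17726495,  0.81170404]), 'torque': array([0.01591282, 0.03356659, 0.0263255 ]), 'grip_width': 1.0016835372267028} 0.0187
scene [[-0.443, -0.471, 0.763, -0.12], [-0.896, 0.238, -0.374, 0.399], [-0.006, -0.849, -0.528, 0.519], [0.0, 0.0, 0.0, 1.0]] 0.0415923398545008
charger_top [355.  211.4] 0.93 [ 0.5736 -0.0158  0.075 ]
charger_top [172.5 227.1] 0.62 [0.6595 0.2681 0.075 ]
switch_charger_tip [193.8 242.7] 0.71 [0.6399 0.2424 0.0495]
switch_charger_tip [376.7 235.7] 0.46 [ 0.5261 -0.0303  0.0495]
switch_charg
[... 727 characters left out ...]
 [0.021, -0.169, -0.985, 0.928], [0.0, 0.0, 0.0, 1.0]] -0.06014652136803336
charger_top [188.8 140. ] 0.86 [0.6914 0.2592 0.075 ]
charger_top [370.8 216.7] 0.8 [ 0.5686 -0.0234  0.075 ]
switch_charger_tip [206.3 169.5] 0.63 [0.6509 0.2346 0.0495]
switch_charger_tip [373.4 245.2] 0.52 [ 0.5283 -0.0298  0.0495]
socket_charger [367.7 234.5] 0.95 [ 0.5533 -0.0269  0.004 ]
socket_charger [200.6 160.5] 0.79 [0.68   0.2522 0.004 ]
switch_adapter it knows: charger_top, eraser, marker, masking_tape, offcut, power_strip, socket_charger, switch_charger_tip, usb_adapter
switch_spare1 it knows: charger_top, eraser, marker, masking_tape, offcut, power_strip, socket_charger, switch_charger_tip, usb_adapter
```

View pics/scene0.png

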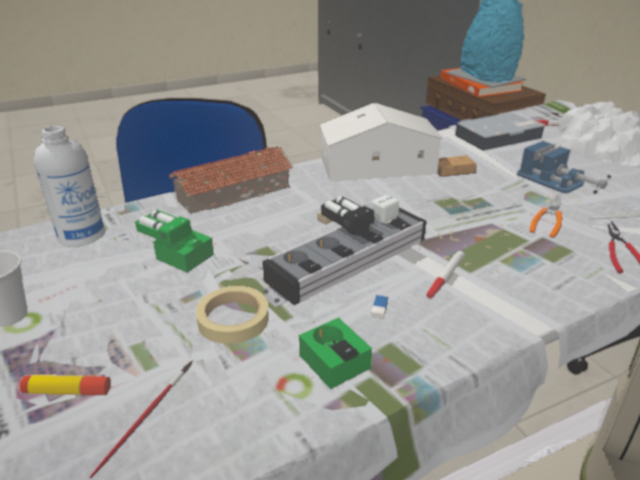

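View pics/top0.png

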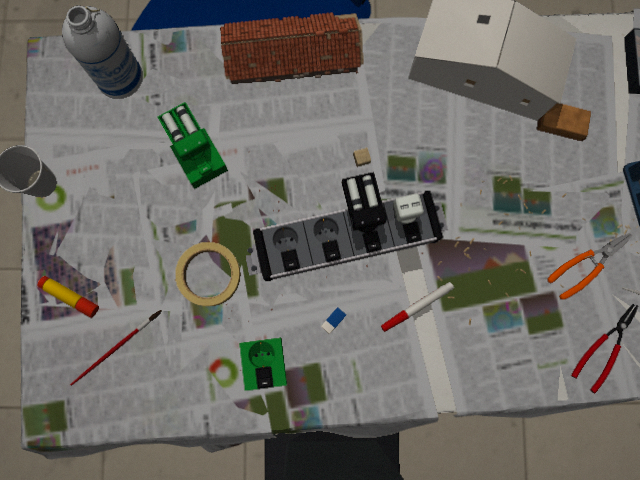

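Candidates for the charger: the black one at top (371,217) / scene (355,211), and the green look-alike at top (189,140) / scene (173,227). For the module: the one in the strip under the black charger, and the loose green one at top (262,365). I choose the black charger in the strip and its rocker at top (373,243). The white adapter is at top (410,210).

```bash
cat > fit.py <<'E'
from h import *
from scipy.optimize import least_squares
def get(n,q=None):
    return manip.camera(n)
if __name__=="__main__":
    t=get("top");s=get("scene")
    for p,n in((t,"top"),(s,"scene")):
        for l in("power_strip",):
            for r in manip.outline_of(p,l)[:2]:
                m=r["mask"].astype(np.uint8);print(n,l,r["confidence"],r["extent"],m.sum())
    P={}
    for l in("charger_top","switch_charger_tip","socket_charger"):
        c=[]
        for p,g in((t,(371,225)),(s,(365,230))):
            rs=[r["at"] for r in manip.pinpoint(p,l)]
            c.append(min(rs,key=lambda a:np.hypot(a[0]-g[0],a[1]-g[1])))
        X,e=tri(t,c[0],s,c[1]);P[l]=X;print(l,np.round(c,1).tolist(),np.round(X,4),round(e,4))
    a=cv2.resize(t["frame"][160:290,240:460,::-1],None,fx=3.6,fy=3.6,interpolation=cv2.INTER_CUBIC);cv2.imwrite("pics/topc.png",a)
    a=cv2.resize(s["frame"][180:310,255:435,::-1],None,fx=4.4,fy=4.4,interpolation=cv2.INTER_CUBIC);cv2.imwrite("pics/scenec.png",a)
E
python3 fit.py
```

```text
top power_strip 0.81 [244.2, 190.1, 447.8, 278.7] 2498
scene power_strip 0.77 [264.2, 206.8, 426.3, 303.2] 4021
scene power_strip 0.57 [332.2, 244.0, 352.2, 258.2] 145
charger_top [[369.1, 216.2], [355.0, 210.1]] [ 0.5703 -0.0175  0.0785] 0.0064
switch_charger_tip [[372.7, 245.1], [376.0, 237.2]] [ 0.5287 -0.0299  0.0453] 0.0016
socket_charger [[368.1, 232.7], [361.3, 250.0]] [ 0.5576 -0.0251  0.005 ] 0.0058
```

View pics/topc.png

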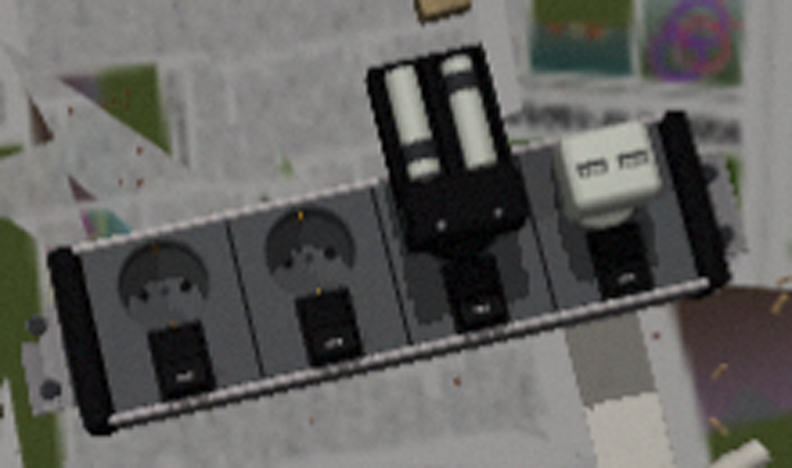

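View pics/scenec.png

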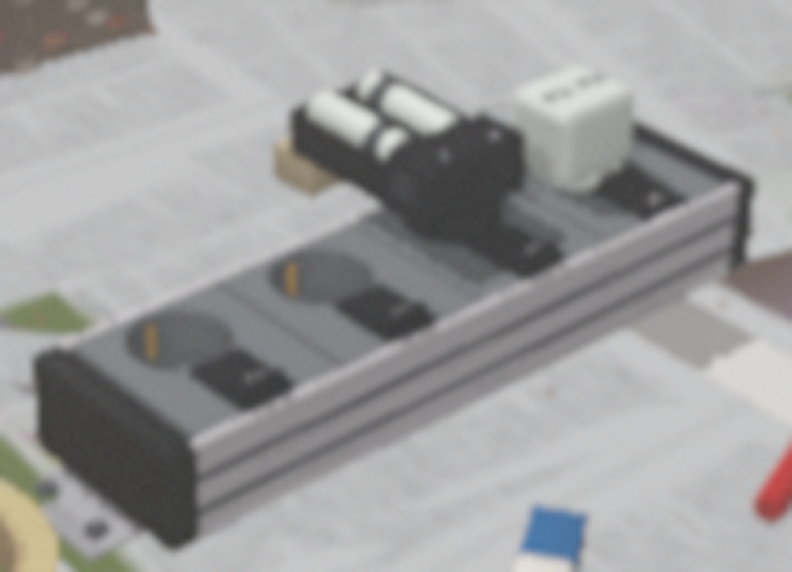

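```bash
python3 - <<'E'
from h import *
from scipy.optimize import least_squares
t=manip.camera("top");s=manip.camera("scene")
c=lambda u,v:(240+u/3.6,160+v/3.6)
obs=[(c(263,377),-36.5,66),(c(410,343),-36.5,0),(c(556,308),-36.5,-66),(c(229,222),36.5,66),(c(376,187),36.5,0)]
def W(q,x,y,z): 
    C,S=np.cos(q[2]),np.sin(q[2]);return np.array([q[0]+C*x-S*y,q[1]+S*x+C*y,z])
f=lambda q:np.ravel([proj(t,W(q,x/1e3,y/1e3,.042))-np.array(p) for p,x,y in obs])
r=least_squares(f,[.54,0,.22]);q=r.x
print("strip",q[:2],np.degrees(q[2]),"res",np.round(r.fun,1))
top=W(q,.014,-.033,.075);tip=W(q,-.0325,-.033,.0495)
print("top",top.round(4),"tip",tip.round(4))
# checks: adapter/charger/tip pixel predictions
for n,p in(("top",t),("scene",s)):
    print(n,"chtop",proj(p,top).round(1),"tip",proj(p,tip).round(1),"frontR seam pts",[proj(p,W(q,-.0365,y,.042)).round(1).tolist() for y in(.132,.066,0,-.066,-.132)])
    im=p["frame"][:,:,::-1].copy()
    for a in(.132,.066,0,-.066,-.132): cv2.line(im,*[tuple(int(round(v*16)) for v in proj(p,W(q,x,a,.042))) for x in(-.0365,.0365)],(0,255,0),1,cv2.LINE_AA,4)
    for z in (.0736,.0766):
        pts=np.array([proj(p,W(q,.014+x,-.033+y,z)) for x,y in((-.013,-.026),(.013,-.026),(.013,.026),(-.013,.026))])
        if z==.0736: cv2.polylines(im,[np.int32(pts*16)],True,(0,0,255),1,cv2.LINE_AA,4)
    pts=np.array([proj(p,W(q,x,-.033+y,.0495 if x<-.03 else .042)) for x,y in((-.0335,-.0095),(-.0075,-.0095),(-.0075,.0095),(-.0335,.0095))])
    cv2.polylines(im,[np.int32(pts*16)],True,(255,255,0),1,cv2.LINE_AA,4)
    b=(160,290,240,460) if n=="top" else (180,310,255,435)
    cv2.imwrite(f"pics/ov_{n}.png",cv2.resize(im[b[0]:b[1],b[2]:b[3]],None,fx=3.6,fy=3.6,interpolation=cv2.INTER_CUBIC))
a=cv2.imread("pics/ov_top.png");b=cv2.imread("pics/ov_scene.png")
b=cv2.copyMakeBorder(b,0,0,0,a.shape[1]-b.shape[1],cv2.BORDER_CONSTANT)
o=np.vstack([a,b]);cv2.imwrite("pics/ov.png",cv2.resize(o,None,fx=.64,fy=.64,interpolation=cv2.INTER_AREA))
E
```

```text
strip [0.54843527 0.00770453] 13.02573679049312 res [ 0.6  0.4  0.6  0.4  0.4  0.7 -0.5 -1.1 -1.1 -0.5]
top [ 0.5695 -0.0213  0.075 ] tip [ 0.5242 -0.0318  0.0495]
top chtop [369.4 216.1] tip [374.7 247.8] frontR seam pts [[272.5, 274.7], [313.7, 265.1], [354.5, 255.7], [394.8, 246.3], [434.7, 237.0]]
scene chtop [359.1 211.7] tip [378.1 236. ] frontR seam pts [[300.0, 278.8], [333.8, 262.7], [364.9, 247.9], [393.7, 234.2], [420.4, 221.5]]
```

View pics/ov.png

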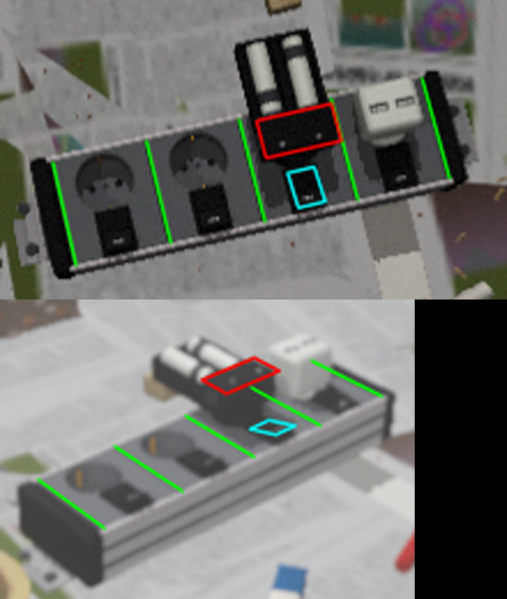

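The overlay fits the black charger and its rocker to within 2–4 mm. The top and scene views disagree by about 4 mm in y, so I take the mean. Setting out with the gripper shut.

jog_arm([
  [15,28,0],
  [33,60,0],
  [51,94,0],
  [69,127,0],
  [87,160,0],
  [105,193,0],
  [123,226,0],
  [141,259,0],
  [159,292,0],
  [177,325,0],
  [195,358,0],
  [213,391,0],
], turn=[-2,-4,-6,-8,-10,-12,-13,-13,-13,-13,-13,-13], grip=0)

```text
clock: 2.2
position: [0.487, -0.1693, 0.2317]
ee_rot: [0.994, 0.113, 0.0, 0.0]
ft_force: [1.8, -0.7, 0.1]
grip_width: -0.001
```

jog_arm([
  [16,30,0],
  [33,60,0],
  [50,92,0],
  [66,122,0],
  [76,140,0],
  [81,149,0],
  [81,149,-20],
  [81,149,-50],
  [81,149,-80],
  [81,149,-105],
  [81,149,-118],
  [81,149,-122],
], turn=[0,0,0,0,0,0,0,0,0,0,0,0])

```text
clock: 3.2
position: [0.5666, -0.0214, 0.1075]
ee_rot: [0.994, 0.112, -0.002, 0.0]
ft_force: [-0.2, 0.5, 0.3]
grip_width: 0.001
```

```bash
python3 - <<'E'
from h import *
o=manip.get_obs();print(o["position"].round(4),o["ft_force"].round(2),o["ee_rot"].round(3))
t=manip.camera("top");s=manip.camera("scene")
a=cv2.resize(t["frame"][140:260,310:450,::-1],None,fx=4,fy=4,interpolation=cv2.INTER_CUBIC)
b=cv2.resize(s["frame"][140:260,290:430,::-1],None,fx=4,fy=4,interpolation=cv2.INTER_CUBIC)
cv2.imwrite("pics/close.png",cv2.resize(np.hstack([a,b]),None,fx=.7,fy=.7,interpolation=cv2.INTER_AREA))
E
```

```text
[ 0.5666 -0.0214  0.1075] [-0.16  0.55  0.33] [ 0.994  0.112 -0.002  0.   ]
```

View pics/close.png

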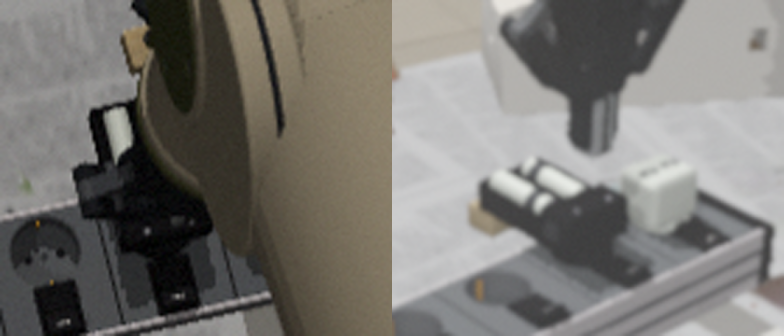

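Tip is above the pad, 30 mm clear of the adapter. Descending to just over the pad, then pressing in small steps while watching the force.

jog_arm([
  [1,1,-10],
  [1,1,-20],
  [1,1,-26],
  [1,1,-29],
  [1,1,-31],
  [1,1,-32],
  [1,1,-33],
  [1,1,-34],
], turn=[0,0,0,0,0,0,0,0])

```text
clock: 3.97
position: [0.5693, -0.0198, 0.0763]
ee_rot: [0.994, 0.112, 0.0, 0.0]
ft_force: [-3.2, 0.4, 6.3]
grip_width: 0.002
```

jog_arm([
  [0,0,-1],
  [0,0,-2],
  [0,0,-3],
  [0,0,-4],
  [0,0,-5],
], turn=[0,0,0,0,0])

```text
clock: 4.38
position: [0.5693, -0.0199, 0.072]
ee_rot: [0.994, 0.112, 0.0, 0.001]
ft_force: [-3.4, -0.3, 6.2]
grip_width: 0.002
```

jog_arm([
  [0,0,-1],
  [0,0,-2],
  [0,0,-2.5],
  [0,0,-3],
], turn=[0,0,0,0])

```text
clock: 4.72
position: [0.5693, -0.0198, 0.0697]
ee_rot: [0.994, 0.112, 0.0, 0.001]
ft_force: [-3.8, 0.9, 6.5]
grip_width: 0.001
```

jog_arm([
  [0,0,-0.7],
  [0,0,-1.3],
  [0,0,-1.6],
], turn=[0,0,0])

```text
clock: 4.97
position: [0.5693, -0.0198, 0.0688]
ee_rot: [0.994, 0.112, 0.001, 0.001]
ft_force: [-3.5, -0.3, 7.0]
grip_width: -0.002
```

jog_arm([
  [0,0,-0.6],
  [0,0,-1.0],
  [0,0,-1.4],
  [0,0,-1.4],
], turn=[0,0,0,0])

```text
clock: 5.3
position: [0.5694, -0.0198, 0.0687]
ee_rot: [0.994, 0.112, 0.001, 0.001]
ft_force: [-6.5, 0.2, 13.0]
grip_width: 0.002
```

The force jumped to 13 N with no further travel at 68.7 mm, so the charger is on its hard stop. Lifting straight up and moving over the rocker.

jog_arm([
  [0,0,6],
  [0,0,16],
  [0,0,25],
  [-8,-2,26],
  [-24,-6,26],
  [-38,-10,26],
  [-44,-11,24],
  [-44,-11,14],
  [-44,-11,4],
  [-44,-11,-4],
  [-44,-11,-9],
  [-44,-11,-13],
], turn=[0,0,0,0,0,0,0,0,0,0,0,0])

```text
clock: 6.3
position: [0.5252, -0.0305, 0.0543]
ee_rot: [0.994, 0.112, -0.0, 0.001]
ft_force: [0.2, -0.3, 0.0]
grip_width: -0.001
```

```bash
python3 - <<'E'
from h import *
o=manip.get_obs();print(o["position"].round(4),o["ft_force"].round(2))
t=manip.camera("top");s=manip.camera("scene")
a=cv2.resize(t["frame"][170:290,310:450,::-1],None,fx=2.8,fy=2.8,interpolation=cv2.INTER_CUBIC)
b=cv2.resize(s["frame"][160:280,310:450,::-1],None,fx=2.8,fy=2.8,interpolation=cv2.INTER_CUBIC)
cv2.imwrite("pics/rock.png",np.hstack([a,b]))
E
```

```text
[ 0.5252 -0.0305  0.0543] [ 0.24 -0.25  0.03]
```

View pics/rock.png

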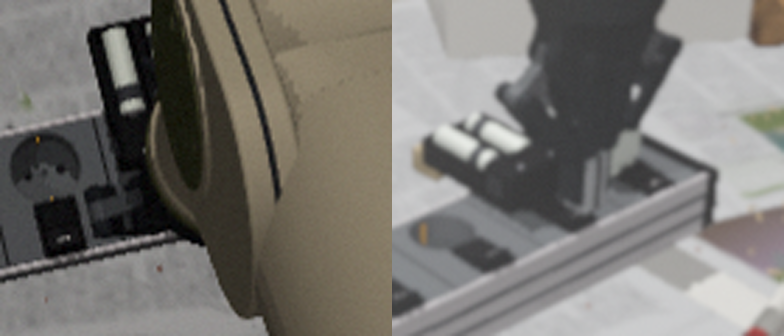

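The charger sits down on the strip and the fingertip is over its rocker's front half. Pressing.

jog_arm([
  [0,0,-2],
  [0,0,-4],
  [0,0,-5],
  [0,0,-6],
  [0,0,-7],
], turn=[0,0,0,0,0])

```text
clock: 6.82
position: [0.525, -0.0306, 0.0477]
ee_rot: [0.994, 0.112, -0.0, 0.001]
ft_force: [-2.3, -0.8, 0.8]
grip_width: 0.001
```

jog_arm([
  [0,0,-1],
  [0,0,-1.8],
  [0,0,-2.5],
  [0,0,-3],
  [0,0,-3.3],
], turn=[0,0,0,0,0])

```text
clock: 7.23
position: [0.5251, -0.0306, 0.0449]
ee_rot: [0.994, 0.112, -0.0, 0.001]
ft_force: [-4.6, -0.3, 9.0]
grip_width: -0.0
```

jog_arm([
  [0,0,5],
  [0,0,18],
  [0,0,40],
  [0,0,70],
  [0,0,100],
  [-10,-10,130],
  [-20,-35,140],
  [-25,-70,140],
  [-30,-105,140],
  [-30,-140,140],
  [-30,-165,140],
  [-30,-165,140],
], turn=[0,0,0,0,0,0,0,0,0,0,0,0])

```text
clock: 8.23
position: [0.4939, -0.2019, 0.1849]
ee_rot: [0.994, 0.109, -0.0, 0.002]
ft_force: [-1.3, -0.7, -0.4]
grip_width: -0.003
```

```bash
python3 - <<'E'
from h import *
o=manip.get_obs();print(o["position"].round(4),o["ft_force"].round(2))
t=manip.camera("top");s=manip.camera("scene")
a=cv2.resize(t["frame"][160:300,310:450,::-1],None,fx=2.8,fy=2.8,interpolation=cv2.INTER_CUBIC)
b=cv2.resize(s["frame"][180:320,310:450,::-1],None,fx=2.8,fy=2.8,interpolation=cv2.INTER_CUBIC)
cv2.imwrite("pics/end.png",np.hstack([a,b]))
E
```

```text
[ 0.4939 -0.2019  0.1849] [-1.29 -0.67 -0.44]
```

View pics/end.png

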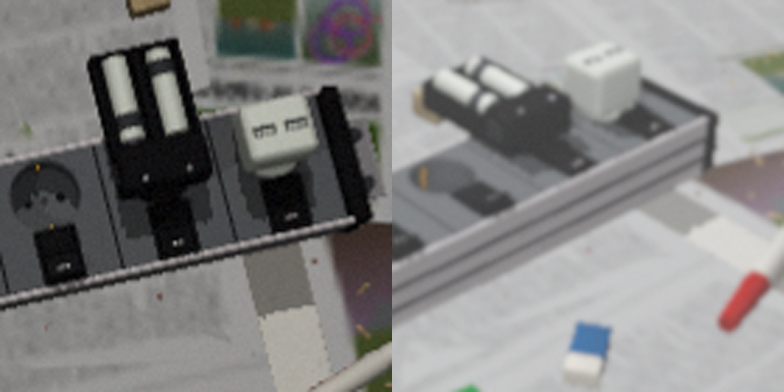

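The charger is flush and its rocker now looks like the adapter's (front end level, mark shifted). The adapter, eraser, marker and spare rockers look unchanged, and the hand is clear. Handing in.

```bash
python3 -c "
from workcell import manip
o=manip.get_obs();print(abs(o['joint_velocities']).max(),o['clock']);print(manip.hand_in())"
```

```text
0.037781849246443254 8.3333
the job is handed in; nothing more can be done
None
```

I pressed the black charger fully home with the closed fingertips, then switched its rocker on, moved the hand clear, and handed the job in at 8.3 s. The hand-in gives no verdict, so the result rests on these checks.

- **Charger:** it stopped at 68.7 mm (68.6 mm is fully home). The force there rose from about 7 N to 13 N with no further travel, so it is on its hard stop.
- **Rocker:** the fingertip ended at 44.9 mm with 9 N (44.8 mm is on). There was no direct reading of the switch angle.
- **Final pictures:** the charger sits down on the strip and its rocker looks like the adapter's "on" rocker. The adapter, eraser and the parts of the marker and spare rockers in view looked untouched. I did not look at the tape roll or the far spare rocker again; the hand did not go near them.
- **Disagreement:** the two cameras differed by about 4 mm in y when locating the charger. I aimed at the mean, which was well within what the press needed.

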